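Roll the steel roller up its loading ramp into the cradle

ROBOT

A 7-joint arm with a two-finger parallel gripper is mounted at the origin on a cart in front of the work surface, level with it; the furniture and walls round the work are solid. World frame = base frame: x ahead of the robot, y to its left, z up, the work surface at z = 0. Lengths are in m, angles in degrees, forces in N, time in s.
With the tool pointing down it reaches from about 0.425 to 0.95 m from the base axis. Payload 4.7 kg.
Tool frame: the origin (TCP) lies on the centre line of the jaws, within the pads' length; the fingertips stand 22 mm ahead of it and the grasp point (between the pads) lies 3 mm ahead of it; z points along the fingers, y is the line along which they close (so a half turn about z gives the same grasp; the last joint's range is limited). The gripper opens to 85 mm and grips with 20 to 120 N. Pads are 22 mm wide; open, the fingers measure 114 mm over their backs; the gripper's body (76 mm by 85 mm) begins 54 mm behind the grasp point. The pads swing forward as they close: fully open they stand 13 mm farther back than shut.
Start: joints at [-70.01, 26.849, -2.785, 87.806, 1.381, 65.374, -4.715], TCP at [0.249, 0.627, 0.253] pointing down, gripper open.
Joint ranges: [-148.3, 148.3], [-19.14, 114.17], [-79.39, 73.82], [5.75, 140.21], [-59.74, 239.74], [12.07, 113.84], [-152.46, 152.46]. Speed limits (degrees/s): [147.25, 147.25, 180, 180, 180, 180, 180].

INTERFACE

Orientations are given as [roll, pitch, yaw] about the fixed x, y, z axes, in that order (R = Rz(yaw) Ry(pitch) Rx(roll)).
In Python, from station import ctrl gives the robot as it stands.
- The arm moves only by the tool step_arm, never from a script. Its argument "rows" is a list of rows, each a list of 3 entries, a list of its own where there are three numbers: the opening, from -1 (shut) to 1 (fully open), so that 0 is half open, then the shift along the tool's x, y, z in m, then the turn about the tool's z in rad. A call has 1 to 12 rows; each row is the pose to reach, as a shift and turn from the pose commanded when the call began, along the tool's axes at that moment; what a row does not reach only later rows make up. A row lasts 1/10 s, in which the tool goes at most 50 mm and 8.59 degrees, less where a joint would pass 70% of its speed; a pose out of reach is approached as far as the arm can. A call with a gripper value outside its range is refused whole. The fingers move at their own pace and stop on an object; "grip_force" is the grip in N (left out, the last holds). Time passes only in rows, so rows that repeat a pose let the fingers close. It gives the time, the measured TCP pose, the force, the opening and the grip force at its end, in the units of the state.
- ctrl.get_obs(): the state, without advancing time (a new reading comes with each control period).
- ctrl.snapshot(name): name is "side" or "top"; returns (picture, depth): 480x640x3 uint8, blue, green, red; 480x640 float32, m along the optical axis (not along the pixel's ray), 0 where there is no reading.
- ctrl.calibration(name): a dict with "camera_matrix" (3x3 intrinsics, pixels), "T" (4x4, takes a point from camera to world coordinates). Camera axes: x right, y up, looking along -z (the intrinsics and any distortion apply to the point x, -y, -z); pixel columns grow to the right and rows downward; lengths in m; the calibration is good to about 2 mm. A picture is of the moment at which its call begins. calibration takes no time and is no camera call.
- ctrl.job_done(): hands the job in; it is judged then, once.
Trained networks look in the newest picture that a camera, given by its name, has taken for a name from the list of things; names that differ only in an ending like _2 or _b are one class to them, and where a whole thing is asked for, a point or a joint stands for the part that bears it (a point fixed in the world has none). Each returns a list of dicts, best first, with "score" (0 to 1); they miss things now and then, are a little off and sometimes report something else, mostly with a low value. They report only what shows in the picture. A call takes as long as a camera call. They do not tell look-alikes from the thing itself.
- ctrl.silhouettes(label, camera): "mask" (480x640 bool, what is visible of it) and "box" ([left, top, right, bottom] in pixels, round what is visible of it).
The state is a dict: "time_s": time; "q": joint angles; "joint_velocities": joint speeds; "effort": joint torques, N m; "eef_pos": TCP position; "tool_rot": TCP orientation; "force": force on the tool from outside, world axes, zero at the start; "ft_torque": the same for the moment, N m; "grip_width": finger opening in m; "gripper_force": force on a finger pad.
Only numpy, scipy, OpenCV 4.12 (cv2) and the standard library are available. Lean on these libraries where they do the work, as an engineer would, in place of code of your own. Each camera call takes 0.05 s, during which the arm holds its last target. There are 200 camera calls.

TASK

The steel drive roller of the bottle roller lies at the foot of its loading ramp. With the fingertips behind it, slowly push it up the slope until it drops into the cradle against the stop plate at the top, keeping the fingers against it all the way up the slope so that it never runs back or rolls off on its own. Only push it: do not lift it, and leave the two vials and the jar beside the ramp as they stand; leave the roller lying in the cradle.

Things in the scene. Friction and masses are not known exactly. Their poses are not given: they have to be found in the camera images.
- ramp: Fixed grey metal loading ramp, 287 x 140 mm. Origin: worktop level, middle of its low end; x along it to the stop, y across, z up. Heights above the worktop: low-end lip x 0-8 mm, 16 mm high; flat apron to x 105, 8 mm high; slope to its crest at x 220, 26 mm high; then the cradle and stop plate. Side cheeks 115 mm apart inside stand 8 mm above apron and slope, 34 mm above the worktop at the cradle.
- slope (a point): Point on the ramp's middle line where the slope begins (x = 105 mm), on the surface. x points up the sloping surface, y across the ramp, z square to that surface. The slope rises at 9 degrees and is 116 mm long to its crest.
- seat (a point): The roller's centre when it rests in the cradle against the stop: x = 235 mm on the ramp, 43 mm above the worktop; axes as the ramp's. The cradle floor is a 5 mm step down behind the crest, 37 mm long, 21 mm above the worktop; it ends at the stop plate's face (x = 257 mm), whose top is 52 mm above the worktop.
- roller: Loose polished steel cylinder, 44 mm in diameter, 112 mm long, 0.28 to 0.56 kg, friction about 0.35. Origin: its centre; y is the cylinder's axis, lying across the ramp (x and z turn as it rolls). It starts at rest on the flat apron and rolls back down the slope by itself when not held; pushed hard off its middle it can turn askew and jam.
- vial_a: Amber glass vial with a blue cap, 24 mm in diameter, 73 mm tall, standing beside the ramp on its +y side; origin at the centre of its underside. To be left alone.
- vial_b: Amber glass vial with a blue cap, 24 mm in diameter, 73 mm tall, standing beside the ramp on its -y side; origin at the centre of its underside. To be left alone.
- jar_small: White plastic jar with a red screw cap, 38 mm in diameter, 82 mm tall, standing beside the high end of the ramp on its +y side; origin at the centre of its underside. To be left alone.
Things that resemble listed ones, but are neither listed nor needed, are in the scene too. Leave any blue or orange look-alike of the roller alone.

How it is judged (in metres and radians):
On the way:
1. the roller is on the slope, with the fingers pushing it (x of roller in the frame of slope between 0.015 and 0.105 m and contact force between the fingers and roller above 0.1 N), for 0.2 s.
At the end, for the whole second after the job is handed in: The roller lies at rest in the cradle against the stop plate: its centre within 4 mm along the ramp and 3 mm in height of the seat point, within 7 mm across, its axis within 0.06 rad of square to the ramp; the vials and the jar stand within 15 mm of where they stood, upright (x of roller in the frame of seat between -0.004 and 0.003 m and z of roller in the frame of seat between -0.003 and 0.003 m and y of roller in the frame of seat between -0.007 and 0.007 m and angle between the y axis of roller and the y axis of ramp, either way round below 0.06 rad and linear speed of roller below 0.02 m/s and distance of each of vial_a, vial_b, jar_small from where it was at the start of the episode below 0.015 m and angle between each of vial_a, vial_b, jar_small's own z axis and vertical below 0.15 rad); the robot touches nothing.
It fails at once if the roller was lifted off the ramp or apron instead of being rolled ((x of roller in the frame of slope above 0.01 m and z of roller in the frame of slope above 0.032 m) or (x of roller in the frame of slope below 0.01 m and z of roller in the frame of ramp above 0.04 m)).
It fails at once if the roller ran free on the slope, up or back down, with no finger against it (x of roller in the frame of slope between 0.015 and 0.105 m and contact force between the fingers and roller below 0.02 N and linear speed of roller above 0.15 m/s).
It fails at once if the roller left the fixture (y of roller in the frame of ramp above 0.03 m or y of roller in the frame of ramp below -0.03 m or x of roller in the frame of ramp below -0.005 m or x of roller in the frame of ramp above 0.26 m).
It fails at once if a vial or the jar beside the ramp was knocked or moved (distance of any of vial_a, vial_b, jar_small from where it was at the start of the episode above 0.02 m or angle between any of vial_a, vial_b, jar_small's own z axis and vertical above 0.35 rad).
It also fails if it takes over 32 s, if anything falls off the work surface, if the arm or the gripper's body presses on something with over 40 N, if the wrist force passes 120 N, or if a joint passes its speed limit or range.

## Working session

There is one attempt and no reset: what is moved stays moved. The work goes in short steps, Python scripts to look and compute and a tool call to move; the robot and the scene stay as the last step left them, time stands still between calls to the robot, and variables do not carry over. Pictures are saved under pics/ and viewed, at most 10 in all, crops included, and the job is handed in when it is done.

Besides the shell and the picture viewer there is one more tool, called after ">>>" by a JSON object that holds its "fn" and its "kwargs". step_arm: Moves the arm, as the interface text tells. Its arguments: {"type":"object","properties":{"rows":{"type":"array"},"grip_force":{"type":"number"}},"required":["rows"]}

```bash
mkdir -p pics; cat > h.py <<'E'
import numpy as np, cv2
from station import ctrl
def cloud(cam,d):
    c=ctrl.calibration(cam);K=np.array(c["camera_matrix"]);T=np.array(c["T"])
    v,u=np.mgrid[:480,:640]
    p=np.stack([(u-K[0,2])/K[0,0]*d,-(v-K[1,2])/K[1,1]*d,-d,np.ones_like(d)],-1)
    return (p@T.T)[...,:3]
E
python3 - <<'E'
from h import *
o=ctrl.get_obs();print({k:np.round(v,3) for k,v in o.items()})
for n in("top","side"):
    im,d=ctrl.snapshot(n);cv2.imwrite(f"pics/{n}0.png",im)
    P=cloud(n,d); np.save(f"{n}0.npy",P)
    for l in("ramp","roller","vial_a","jar_small"):
        for r in ctrl.silhouettes(l,n):
            m=r["mask"]&(d>0);print(n,l,round(r["score"],2),np.round(r["box"]),m.sum(),np.round(np.median(P[m],0),3),"zmax",np.round(np.percentile(P[m][:,2],98),3))
            np.save(f"m_{n}_{l}_{int(r['box'][0])}.npy",r["mask"])
E
```

```text
{'time_s': np.float64(0.0), 'q': array([-70.01 ,  26.898,  -2.785,  87.876,   1.381,  65.374,  -4.713]), 'joint_velocities': array([ 0.032, -0.026, -0.049,  0.026, -0.025, -0.033,  0.053]), 'effort': array([ 1.0000e-03, -5.1033e+01, -4.6000e-02, -2.3772e+01,  1.1000e-02,
        7.0000e-03, -0.0000e+00]), 'eef_pos': array([0.249, 0.627, 0.252]), 'tool_rot': array([-1.79886e+02,  4.00000e-03,  1.58359e+02]), 'force': array([0.174, 0.104, 0.518]), 'ft_torque': array([-0.028, -0.007,  0.051]), 'gripper_force': np.float64(0.0), 'grip_width': np.float64(0.085)}
top ramp 0.74 [284. 263. 346. 289.] 1487 [0.478 0.052 0.049] zmax 0.055
top ramp 0.64 [274. 156. 355. 310.] 10106 [0.576 0.049 0.017] zmax 0.053
top roller 0.95 [188. 255. 233. 326.] 1608 [0.452 0.243 0.041] zmax 0.047
top roller 0.78 [413. 247. 481. 285.] 1566 [ 0.49  -0.189  0.041] zmax 0.047
top roller 0.58 [280. 266. 344. 288.] 1547 [0.478 0.052 0.049] zmax 0.055
top vial_a 0.63 [244. 240. 260. 255.] 174 [0.531 0.161 0.073] zmax 0.078
top vial_a 0.59 [370. 247. 384. 262.] 175 [ 0.515 -0.059  0.073] zmax 0.078
top jar_small 0.91 [245. 192. 262. 218.] 413 [0.605 0.162 0.082] zmax 0.087
side ramp 0.7 [232. 198. 431. 307.] 9238 [0.583 0.032 0.017] zmax 0.053
side ramp 0.18 [255. 226. 308. 286.] 1815 [0.471 0.028 0.046] zmax 0.053
side roller 0.94 [256. 224. 308. 283.] 1813 [0.47  0.027 0.046] zmax 0.053
side roller 0.87 [328. 314. 418. 398.] 3479 [ 0.482 -0.208  0.038] zmax 0.045
side roller 0.83 [189. 191. 256. 223.] 1678 [0.447 0.231 0.033] zmax 0.045
side vial_a 0.85 [332. 257. 346. 306.] 766 [ 0.512 -0.071  0.045] zmax 0.075
side vial_a 0.58 [278. 189. 287. 235.] 517 [0.528 0.155 0.044] zmax 0.075
side vial_a 0.2 [255. 225. 310. 285.] 1752 [0.47  0.026 0.046] zmax 0.053
side jar_small 0.72 [311. 173. 337. 223.] 1022 [0.6   0.151 0.049] zmax 0.083
side jar_small 0.54 [232. 199. 433. 307.] 9304 [0.583 0.032 0.017] zmax 0.053
```

```bash
python3 - <<'E'
from h import *
a=cv2.imread("pics/top0.png");b=cv2.imread("pics/side0.png")
v=np.vstack([cv2.resize(a[140:340,170:500],None,fx=2,fy=2)[:,:],cv2.resize(b[165:405,180:510],(660,200*2))])
cv2.imwrite("pics/c0.png",cv2.resize(v,(500,600)) if 0 else v[:800]);
cv2.imwrite("pics/c1.png",np.hstack([cv2.resize(a[140:340,180:490],(465,300))[:, :400],cv2.resize(b[165:405,180:480],(375,300))]))
P=np.load("top0.npy")
import glob;print(glob.glob("m_top*"))
m=np.load("m_top_ramp_274.npy")
Q=P[m];Q=Q[np.isfinite(Q).all(1)]
(c,s,ang)=cv2.minAreaRect(Q[:,:2].astype(np.float32)*1000);print(c,s,ang,np.round(cv2.boxPoints((c,s,ang))))
# height vs x
for x in np.arange(.43,.74,.01):
    k=Q[(abs(Q[:,0]-x)<.005)&(abs(Q[:,1]-.05)<.03)]
    if len(k):print(round(x,2),np.round(np.median(k[:,2]),4),np.round(k[:,2].max(),4),len(k))
E
```

```text
['m_top_ramp_283.npy', 'm_top_vial_a_244.npy', 'm_top_roller_280.npy', 'm_top_ramp_274.npy', 'm_top_roller_187.npy', 'm_top_jar_small_244.npy', 'm_top_roller_412.npy', 'm_top_vial_a_369.npy']
(561.9395751953125, 48.21564865112305) (146.1487274169922, 294.1954650878906) 87.08782196044922 [[411. -17.]
 [705. -32.]
 [713. 114.]
 [419. 129.]]
0.43 0.0086 0.0149 185
0.44 0.0085 0.0147 159
0.45 0.0088 0.0145 197
0.46 1.1319 1.1319 65
0.5 0.0089 0.0398 74
0.51 0.0092 0.0145 160
0.52 0.0089 0.0133 167
0.53 0.0101 0.0167 183
0.54 0.012 0.016 161
0.55 0.0135 0.0184 188
0.56 0.0152 0.0231 165
0.57 0.0169 0.022 178
0.58 0.0179 0.0246 169
0.59 0.0201 0.0253 176
0.6 0.0209 0.0262 176
0.61 0.0234 0.0286 180
0.62 0.0245 0.0311 180
0.63 0.0261 0.0323 178
0.64 0.023 0.0307 163
0.65 0.022 0.0279 176
0.66 0.0217 0.0281 170
0.67 0.0236 0.0565 269
0.68 0.0529 0.0598 188
0.69 0.0513 0.0559 59
0.7 0.0179 0.0337 138
0.71 0.0006 0.0042 8
```

View pics/c1.png

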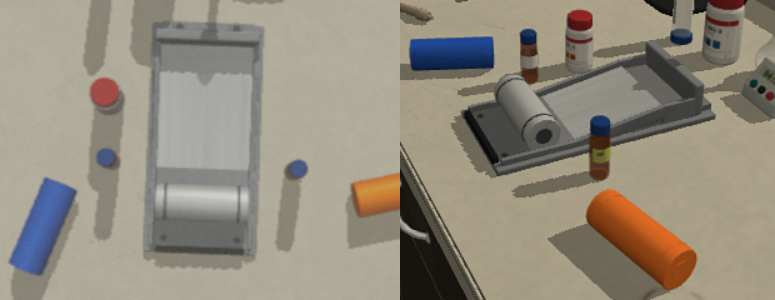

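View pics/top0.png

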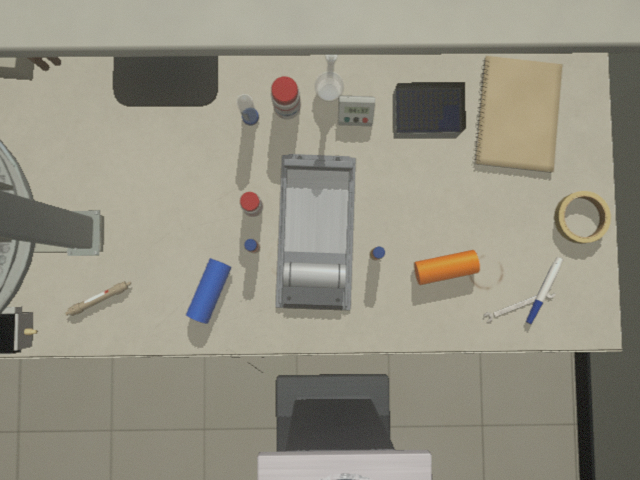

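Top picture: steel roller at (315,275) on the apron; look-alikes are blue (208,291) and orange (447,267), both off the ramp. The silver one is the target, and the crop confirms it. Next I'll refine the ramp pose by fitting a height model.

```bash
python3 - <<'E'
from h import *
from scipy.optimize import minimize
for n in("top","side"):
    P=np.load(f"{n}0.npy").reshape(-1,3)
    P=P[(abs(P[:,0]-.57)<.2)&(abs(P[:,1]-.05)<.1)&(P[:,2]>-.02)&(P[:,2]<.07)]
    def rf(p,Q=P):
        c,s=np.cos(p[2]),np.sin(p[2]);d=Q[:,:2]-p[:2];return d@[c,s],d@[-s,c]
    def cost(p):
        x,y=rf(p);h=np.interp(x,[0,.0001,.008,.0081,.105,.22,.2201,.257,.2571,.28,.2801],[0,.016,.016,.008,.008,.026,.021,.021,.052,.052,0.02])
        k=(abs(y)<.055)&((x<.03)|(x>.095))&(x>-.02)&(x<.275)
        # symmetric edges: outside |y|>.07 is worktop
        o=(abs(y)>.0705)&(abs(y)<.085)&(x>0)&(x<.28)
        i=(abs(y)>.058)&(abs(y)<.0695)&(x>.12)&(x<.25)
        r=np.minimum(abs(P[k,2]-h[k]-p[3]),.008)
        e=np.minimum(abs(P[o,2]-p[3]),.008); f=np.minimum(np.maximum(0,.012+p[3]-P[i,2]),.008)
        return r.mean()+e.mean()+f.mean()
    best=min((minimize(cost,[.4187+a,.0555+b,-.05+t,0],method="Nelder-Mead",options=dict(initial_simplex=np.array([.4187+a,.0555+b,-.05+t,0])+np.vstack([np.zeros(4),np.diag([.005,.005,.02,.003])]))) for a in(-.004,.004) for b in(-.004,.004) for t in(-.02,.02)),key=lambda r:r.fun)
    p=best.x;print(n,np.round(p,4),np.degrees(p[2]),best.fun)
    x,y=rf(p)
    k=(x>.02)&(x<.1)&(abs(y)<.05)&(P[:,2]>.035);print("roller x",x[k].min(),x[k].max(),"top x",x[k][P[k,2]>P[k,2].max()-.002].mean(),"zmax",P[k,2].max(),"world slope of top line",np.polyfit(y[k],x[k],1))
E
```

```text
top [ 0.4165  0.0561 -0.0502  0.0005] -2.876773431199482 0.005302466221700599
roller x 0.04038162485868896 0.08386000717880467 top x 0.06217619953337684 zmax 0.05765824107304307 world slope of top line [0.00125597 0.06212697]
side [ 0.4159  0.0535 -0.0423  0.0008] -2.4234733955547685 0.004241997035326875
roller x 0.03984483686505662 0.08233432742895994 top x 0.061671832980278 zmax 0.05556715260571782 world slope of top line [0.00583133 0.05611925]
```

>>> {"fn": "step_arm", "kwargs": {"rows": [[0.2,[-0.06,-0.04,0],-0.05],[0.2,[-0.1,-0.07,0.01],-0.1],[0.2,[-0.14,-0.1,0.02],-0.15],[0.2,[-0.175,-0.135,0.03],-0.2],[0.2,[-0.21,-0.17,0.04],-0.25],[0.2,[-0.24,-0.21,0.05],-0.3],[0.2,[-0.27,-0.25,0.06],-0.329],[0.2,[-0.3,-0.29,0.07],-0.329],[0.2,[-0.325,-0.33,0.08],-0.329],[0.2,[-0.35,-0.375,0.08],-0.329],[0.2,[-0.375,-0.42,0.08],-0.329],[0.2,[-0.39,-0.46,0.08],-0.329]]}}

```text
time_s: 1.7
eef_pos: [0.4414, 0.0745, 0.1737]
tool_rot: [180.0, 0.1, 177.2]
force: [0.2, -0.9, 0.1]
grip_width: 0.0512
gripper_force: 0.0
```

>>> {"fn": "step_arm", "kwargs": {"rows": [[0.2,[0,0,0],0],[0.2,[0,0,0],0],[0.2,[0,0,0],0]]}}

```text
time_s: 2.0
eef_pos: [0.441, 0.0776, 0.1737]
tool_rot: [180.0, 0.0, 177.3]
force: [0.1, 1.2, 0.0]
grip_width: 0.0511
gripper_force: 0.0
```

>>> {"fn": "step_arm", "kwargs": {"rows": [[0.2,[0,-0.024,0],0],[0.2,[0,-0.024,0.03],0],[0.2,[0,-0.024,0.06],0],[0.2,[0,-0.024,0.085],0],[0.2,[0,-0.024,0.105],0],[0.2,[0,-0.024,0.12],0],[0.2,[0,-0.024,0.128],0],[0.2,[0,-0.024,0.132],0],[0.2,[0,-0.024,0.132],0]]}}

```text
time_s: 2.9
eef_pos: [0.4398, 0.0532, 0.0414]
tool_rot: [180.0, -0.0, 177.3]
force: [-0.3, -0.1, 0.1]
grip_width: 0.0513
gripper_force: 0.0
```

```bash
python3 - <<'E'
from h import *
im,d=ctrl.snapshot("side");np.save("side1.npy",cloud("side",d))
cv2.imwrite("pics/s1.png",cv2.resize(im[140:340,200:466],(798,600)))
E
```

```text
(no output)
```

View pics/s1.png

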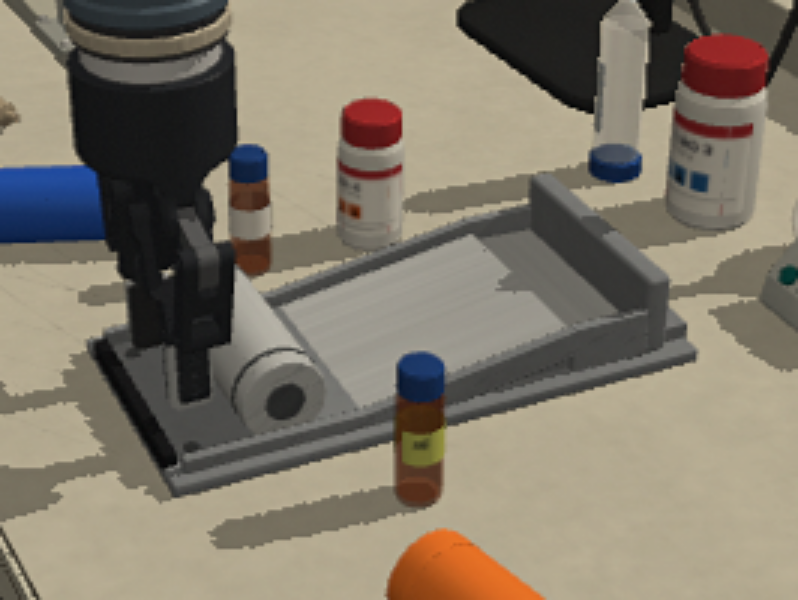

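The fingers stand behind the roller, tip at crop (195,400), and the wider knuckle ends at about (215,340). I'll check the finger profile against the roller.

```bash
python3 - <<'E'
from h import *
P=np.load("side1.npy")
im=cv2.imread("pics/s1.png")
# finger pixels: crop->full
sub=P[140+200//3:140+410//3, 200+170//3:200+240//3].reshape(-1,3)
dk=cv2.resize(im,(266,200))[200//3:410//3,170//3:240//3].max(-1).ravel()<70
Q=sub[dk]
for z in np.arange(.014,.1,.006):
    k=Q[abs(Q[:,2]-z)<.003]
    if len(k):print(round(z,3),len(k),np.round(k[:,0].min(),3),np.round(k[:,0].max(),3),np.round(np.median(k[:,1]),3))
E
```

```text
0.014 1 0.521 0.521 0.161
0.02 3 0.456 0.52 0.158
0.026 8 0.437 0.456 0.023
0.032 25 0.431 0.456 0.016
0.038 53 0.43 0.459 0.015
0.044 37 0.43 0.521 0.015
0.05 47 0.431 0.522 0.015
0.056 41 0.431 0.448 0.015
0.062 3 0.427 0.439 0.017
0.068 14 0.425 0.448 -0.001
0.074 75 0.424 0.449 -0.002
0.08 99 0.423 0.449 -0.0
0.086 44 0.425 0.449 -0.004
0.092 64 0.425 0.449 -0.006
0.098 62 0.425 0.449 -0.008
```

>>> {"fn": "step_arm", "kwargs": {"rows": [[0.2,[0,0,0.003],0],[0.2,[-0.002,0,0.003],0],[0.2,[-0.004,0,0.003],0],[0.2,[-0.006,0,0.003],0],[0.2,[-0.008,0,0.003],0],[0.2,[-0.01,0,0.003],0],[0.2,[-0.012,0,0.003],0],[0.2,[-0.015,0,0.003],0],[0.2,[-0.018,0,0.003],0],[0.2,[-0.021,0,0.003],0],[0.2,[-0.024,0,0.003],0],[0.2,[-0.027,0,0.003],0]]}}

```text
time_s: 4.15
eef_pos: [0.467, 0.0512, 0.0385]
tool_rot: [180.0, 0.0, 177.2]
force: [-0.9, 0.1, -0.3]
grip_width: 0.0514
gripper_force: 0.1
```

```bash
cat > look.py <<'E'
from h import *
import sys
im,d=ctrl.snapshot("top");P=cloud("top",d)
x0,y0,t=.4165,.0555,-.049
c,s=np.cos(t),np.sin(t);D=P[...,:2]-[x0,y0];x=D@[c,s];y=D@[-s,c]
for r in ctrl.silhouettes("roller","top"):
    k=r["mask"]&(d>0)&(abs(y)<.08)&(P[...,2]>.03)&(P[...,2]<.075)
    if k.sum()>100: print(round(r["score"],2),"x",np.round(np.percentile(x[k],[1,50,99]),4),"y",np.round(np.percentile(y[k],[1,99]),4),"zmax",round(np.percentile(P[...,2][k],98),4),r["box"])
o=ctrl.get_obs();e=o["eef_pos"];print("tcp ramp",np.round([(e[:2]-[x0,y0])@[c,s],(e[:2]-[x0,y0])@[-s,c],e[2]],4),o["force"].round(2),o["time_s"])
cv2.imwrite("pics/"+sys.argv[1],cv2.resize(im[130:330,215:415],(600,600)))
E
python3 look.py t2.png
```

```text
tcp ramp [ 0.051  -0.0018  0.0385] [1.13 0.17 0.64] 4.25
```

>>> {"fn": "step_arm", "kwargs": {"rows": [[0.2,[-0.003,0,0],0],[0.2,[-0.006,0,0],0],[0.2,[-0.009,0,0],0],[0.2,[-0.012,0,0],0],[0.2,[-0.015,0,0],0],[0.2,[-0.018,0,0],0],[0.2,[-0.0205,0,-0.0005],0],[0.2,[-0.023,0,-0.0009],0],[0.2,[-0.0255,0,-0.0013],0],[0.2,[-0.028,0,-0.0017],0],[0.2,[-0.0305,0,-0.0021],0],[0.2,[-0.033,0,-0.0025],0]]}}

```text
time_s: 5.45
eef_pos: [0.4997, 0.0496, 0.041]
tool_rot: [180.0, -0.0, 177.2]
force: [-3.1, 0.2, 1.2]
grip_width: 0.0508
gripper_force: 1.3
```

```bash
sed -i 's/"top"/"side"/g;s/130:330,215:415/140:340,200:466/;s/(600,600)/(798,600)/' look.py; python3 look.py s3.png
```

```text
0.64 x [0.0945 0.1112 0.1332] y [-0.0592 -0.0036] zmax 0.0555 [310.7, 230.8, 339.0, 274.5]
tcp ramp [ 0.0843 -0.0018  0.0412] [-1.28 -0.73  1.01] 5.55
```

View pics/s3.png

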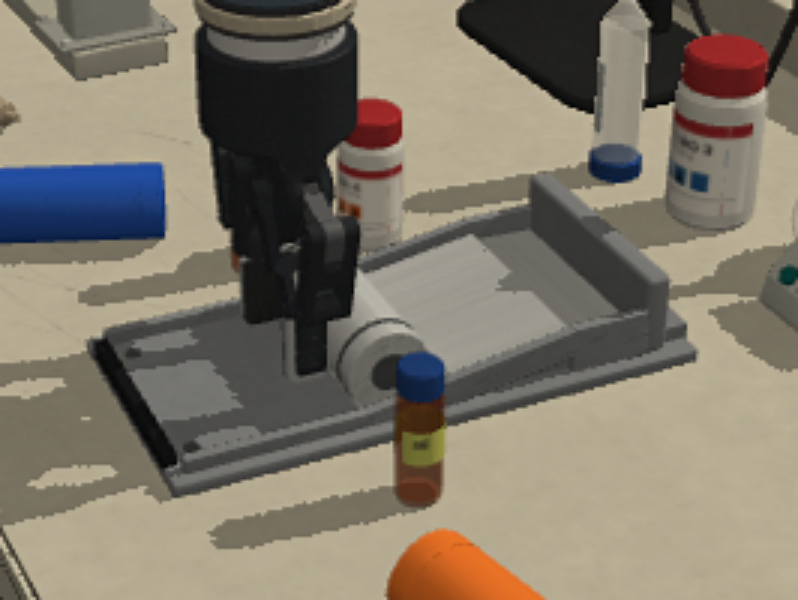

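The roller is square at crop (370,340), on the slope, with the finger touching it. Next, up the slope.

>>> {"fn": "step_arm", "kwargs": {"rows": [[0.2,[-0.0025,0,-0.0004],0],[0.2,[-0.005,0,-0.0008],0],[0.2,[-0.0075,0,-0.0012],0],[0.2,[-0.01,0,-0.0016],0],[0.2,[-0.0125,0,-0.002],0],[0.2,[-0.015,0,-0.0024],0],[0.2,[-0.0175,0,-0.0028],0],[0.2,[-0.02,0,-0.0032],0],[0.2,[-0.0225,0,-0.0036],0],[0.2,[-0.025,0,-0.004],0],[0.2,[-0.0275,0,-0.0044],0],[0.2,[-0.03,0,-0.0048],0]]}}

```text
time_s: 6.75
eef_pos: [0.5298, 0.048, 0.0458]
tool_rot: [180.0, -0.0, 177.2]
force: [-2.5, -0.2, 0.8]
grip_width: 0.051
gripper_force: 1.3
```

>>> {"fn": "step_arm", "kwargs": {"rows": [[0.2,[-0.0025,0,-0.0004],0],[0.2,[-0.005,0,-0.0008],0],[0.2,[-0.0075,0,-0.0012],0],[0.2,[-0.01,0,-0.0016],0],[0.2,[-0.0125,0,-0.002],0],[0.2,[-0.015,0,-0.0024],0],[0.2,[-0.0175,0,-0.0028],0],[0.2,[-0.02,0,-0.0032],0],[0.2,[-0.0225,0,-0.0036],0],[0.2,[-0.025,0,-0.004],0],[0.2,[-0.0275,0,-0.0044],0],[0.2,[-0.03,0,-0.0048],0]]}}

```text
time_s: 7.95
eef_pos: [0.5598, 0.0466, 0.0506]
tool_rot: [180.0, 0.0, 177.2]
force: [-2.3, -0.0, 1.7]
grip_width: 0.0513
gripper_force: 1.3
```

```bash
python3 look.py s4.png
```

```text
0.58 x [0.1545 0.1718 0.1952] y [-0.0593  0.0295] zmax 0.0648 [334.7, 207.7, 379.1, 259.2]
tcp ramp [ 0.1443 -0.0018  0.0507] [-1.21  1.04 -0.03] 8.05
```

View pics/s4.png

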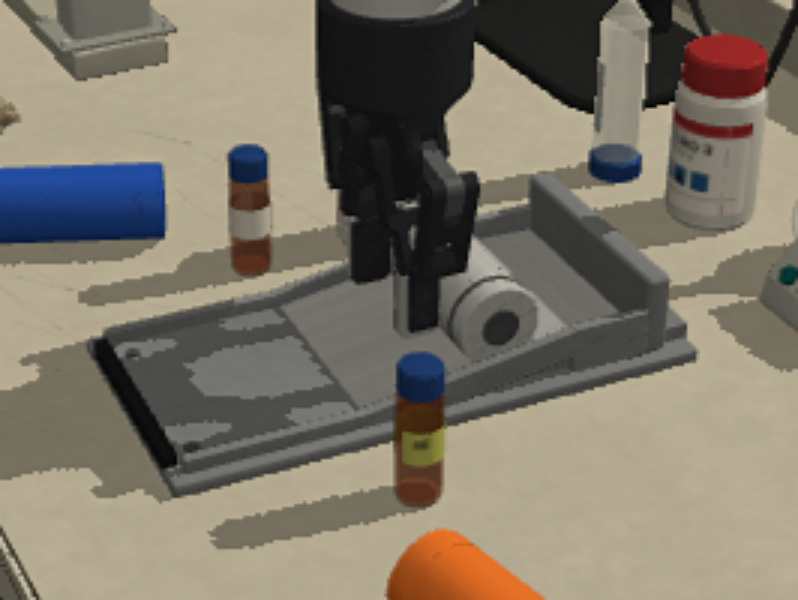

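>>> {"fn": "step_arm", "kwargs": {"rows": [[0.2,[-0.0025,0,-0.0003],0],[0.2,[-0.005,0,-0.0006],0],[0.2,[-0.0075,0,-0.0009],0],[0.2,[-0.01,0,-0.0012],0],[0.2,[-0.0125,0,-0.0015],0],[0.2,[-0.015,0,-0.0018],0],[0.2,[-0.0175,0,-0.0021],0],[0.2,[-0.02,0,-0.0024],0],[0.2,[-0.0225,0,-0.0027],0],[0.2,[-0.025,0,-0.003],0],[0.2,[-0.0275,0,-0.0033],0],[0.2,[-0.03,0,-0.0036],0]]}}

```text
time_s: 9.25
eef_pos: [0.5898, 0.0451, 0.0542]
tool_rot: [180.0, 0.0, 177.2]
force: [-2.7, 0.2, 1.1]
grip_width: 0.0514
gripper_force: 1.3
```

>>> {"fn": "step_arm", "kwargs": {"rows": [[0.2,[-0.002,0,-0.0003],0],[0.2,[-0.004,0,-0.0006],0],[0.2,[-0.006,0,-0.0006],0],[0.2,[-0.008,0,-0.0006],0],[0.2,[-0.01,0,-0.0006],0],[0.2,[-0.012,0,-0.0006],0],[0.2,[-0.014,0,-0.0006],0],[0.2,[-0.016,0,-0.0006],0],[0.2,[-0.018,0,-0.0006],0],[0.2,[-0.02,0,-0.0006],0],[0.2,[-0.022,0,-0.0006],0],[0.2,[-0.024,0,-0.0006],0]]}}

```text
time_s: 10.45
eef_pos: [0.6138, 0.044, 0.0548]
tool_rot: [180.0, 0.0, 177.2]
force: [0.5, 0.6, 1.2]
grip_width: 0.0514
gripper_force: 0.0
```

```bash
python3 look.py s5.png
```

```text
0.6 x [0.2124 0.2273 0.254 ] y [-0.0596  0.0422] zmax 0.0667 [361.4, 197.5, 411.4, 246.9]
tcp ramp [ 0.1977 -0.0019  0.0548] [-0.11  0.13  0.68] 10.55
```

View pics/s5.png

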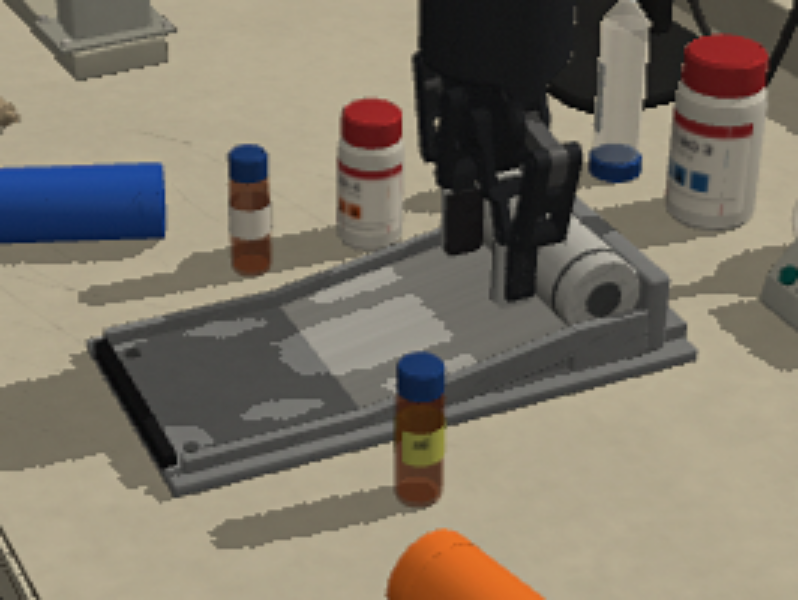

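The roller dropped over the crest at crop (590,280) and the contact force is gone. A gentle push will seat it against the stop.

>>> {"fn": "step_arm", "kwargs": {"rows": [[0.2,[-0.001,0,0],0],[0.2,[-0.002,0,0],0],[0.2,[-0.003,0,0],0],[0.2,[-0.004,0,0],0],[0.2,[-0.005,0,0],0],[0.2,[-0.006,0,0],0],[0.2,[-0.006,0,0],0]]}}

```text
time_s: 11.25
eef_pos: [0.6179, 0.0438, 0.0544]
tool_rot: [-180.0, -0.2, 177.2]
force: [-5.3, 0.3, 3.6]
grip_width: 0.0512
gripper_force: 2.6
```

It is firmly against the stop (TCP stalled, 5 N). Now I back off, raise the arm, and look.

>>> {"fn": "step_arm", "kwargs": {"rows": [[0.2,[-0.003,0,0],0],[0.2,[0.0,0,0],0],[0.2,[0.01,0,0],0],[0.2,[0.025,0,0],0],[0.2,[0.035,0,-0.01],0],[0.2,[0.04,0,-0.04],0],[0.2,[0.05,0,-0.08],0],[0.2,[0.08,0,-0.12],0],[0.2,[0.12,0,-0.15],0],[0.2,[0.15,0,-0.17],0],[0.2,[0.17,0,-0.18],0],[0.2,[0.17,0,-0.18],0]]}}

```text
time_s: 12.45
eef_pos: [0.4486, 0.0522, 0.2373]
tool_rot: [179.9, 0.3, 177.3]
force: [0.4, 0.2, -0.2]
grip_width: 0.0515
gripper_force: 0.0
```

```bash
python3 look.py s6.png; sed 's/"side"/"top"/g' look.py >l2.py; python3 l2.py t6.png; python3 - <<'E'
from h import *
for l in("vial_a","jar_small"):
    im,d=ctrl.snapshot("side");P=cloud("side",d)
    for r in ctrl.silhouettes(l,"side"):
        m=r["mask"]&(d>0);print(l,round(r["score"],2),np.round(np.median(P[m],0),3))
E
```

```text
0.89 x [0.2122 0.2231 0.2511] y [-0.0588  0.0518] zmax 0.0671 [358.7, 197.9, 411.2, 246.6]
tcp ramp [ 0.034  -0.0019  0.2357] [ 0.18  0.49 -0.2 ] 12.55
0.66 x [0.2133 0.2312 0.2552] y [-0.0549  0.054 ] zmax 0.0689 [286.9, 168.9, 347.2, 192.6]
tcp ramp [ 0.0342 -0.0019  0.2346] [ 0.22  0.62 -0.01] 12.65
vial_a 0.91 [0.528 0.155 0.043]
vial_a 0.86 [ 0.512 -0.07   0.043]
jar_small 0.82 [0.601 0.151 0.05 ]
```

View pics/s6.png

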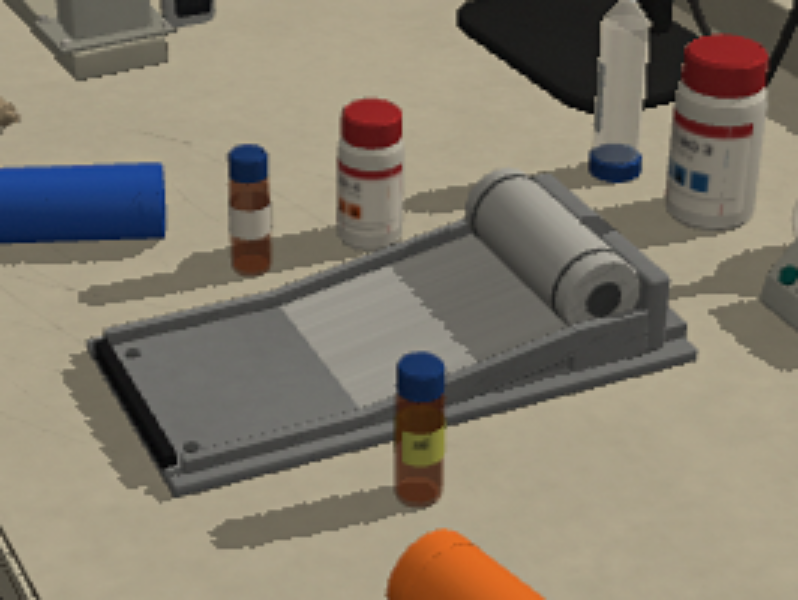

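The roller lies square in the cradle against the stop at crop (555,245), with its centre measured at ramp x ≈ 0.234. The vials and jar have not moved. Handing in.

```bash
python3 -c "
from station import ctrl
print(ctrl.job_done())"
```

```text
the job is handed in; nothing more can be done
None
```

I pushed the steel roller up the slope and it now lies square in the cradle against the stop plate, with the vials and jar where they stood; the job is handed in, and no verdict was returned.

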